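# Count to the third bay and push the parts case home

## Task

Count along the rack's rail with a fingertip from the red end, touching the yellow tabs over the first, second and third bays in turn (every bay counts, full or empty) and no tab beyond the third. Then push the blue case along the bench into that third bay until it is fully home against the back. Do not lift or tip it, and leave the grey case, spray bottle, tape roll and screwdriver alone.

Things in the scene. Friction and masses are not known exactly. Their poses are not given: they have to be found in the camera images.
- rack: Fixed plywood rack on the bench: 7 upright dividers 6 mm thick, 54 mm high make 6 floorless bays in a row, 48 mm wide inside, open toward the robot, centred at rack y +135, +81, +27, -27, -81, -135 mm. Origin: bench level, middle of the row, plane of the bay mouths; x points into the bays, y along the row to the robot's left, z up. Yaw at most 0.15 rad.
- rail_mid (a point): Middle of the top of the flat aluminium rail that lies across the dividers over the bay mouths, at rack (16, 0, 62) mm. The rail spans rack x 3 to 29 mm, its underside 54 mm above the bench, so cases pass under it; behind it the bays are open on top. It carries the six yellow tabs.
- back_mid (a point): Point on the face of the rack's back wall that stops the cases, at rack (76, 0, 27) mm; the wall is 54 mm high.
- red_end: Fixed red end block, 84 x 22 x 66 mm, at one end of the rack (rack y about +177 or -177 mm; which end varies). Counting starts at this end. Origin: centre of its underside.
- grey_end: Fixed grey end block of the same size at the other end of the rack. Origin: centre of its underside.
- case_c (a point): Blue small-parts case with white label: a loose closed box 100 mm long (its x), 36 wide (y), 44 high, about 0.25 kg, on the bench between robot and bays, turned up to 0.3 rad from the rack's axes. The point is its centre, 22 mm up. Fully home, its centre is at rack x = 26 mm and its near end stands 24 mm out of the bay. It slides with friction and stays where left.
- stored_c (a point): A grey case of the same size already home in the end bay on the robot's left (rack y = +135 mm): loose, a bystander. The point is its centre.
- spray: Bystander: white spray bottle with red trigger head, 72 mm diameter, 198 mm high, standing left of the work. Origin: centre of its underside.
- tape: Bystander: cardboard-brown roll of tape, 100 mm diameter, 48 mm high, lying flat right of the work. Origin: centre of its underside.
- driver: Bystander: screwdriver lying on the bench right of the work, about 0.2 m long. Origin: under its middle, on the bench.
- tab_a: Yellow plastic tab fixed on the rail over the middle of the bay at rack y = 135 mm (tab 1 of 6 from the robot's left; count from the red end, whichever that is): 20 mm along rack x, 14 mm along rack y, standing 6 mm above the rail. Origin: centre of its top face, at rack (16, 135, 68) mm. Rigid.
- tab_b: Yellow plastic tab fixed on the rail over the middle of the bay at rack y = 81 mm (tab 2 of 6 from the robot's left; count from the red end, whichever that is): 20 mm along rack x, 14 mm along rack y, standing 6 mm above the rail. Origin: centre of its top face, at rack (16, 81, 68) mm. Rigid.
- tab_c: Yellow plastic tab fixed on the rail over the middle of the bay at rack y = 27 mm (tab 3 of 6 from the robot's left; count from the red end, whichever that is): 20 mm along rack x, 14 mm along rack y, standing 6 mm above the rail. Origin: centre of its top face, at rack (16, 27, 68) mm. Rigid.
- tab_d: Yellow plastic tab fixed on the rail over the middle of the bay at rack y = -27 mm (tab 4 of 6 from the robot's left; count from the red end, whichever that is): 20 mm along rack x, 14 mm along rack y, standing 6 mm above the rail. Origin: centre of its top face, at rack (16, -27, 68) mm. Rigid.
- tab_e: Yellow plastic tab fixed on the rail over the middle of the bay at rack y = -81 mm (tab 5 of 6 from the robot's left; count from the red end, whichever that is): 20 mm along rack x, 14 mm along rack y, standing 6 mm above the rail. Origin: centre of its top face, at rack (16, -81, 68) mm. Rigid.
- tab_f: Yellow plastic tab fixed on the rail over the middle of the bay at rack y = -135 mm (tab 6 of 6 from the robot's left; count from the red end, whichever that is): 20 mm along rack x, 14 mm along rack y, standing 6 mm above the rail. Origin: centre of its top face, at rack (16, -135, 68) mm. Rigid.
- case: The same blue case; this origin is the centre of its underside.
There are look-alikes about, which are no part of the job. Several things have the shape of the case; the one meant has the colours described above.

How it is judged (in metres and radians):
On the way, in this order (a step that is already met when the one before it is completed fails the run):
1. a fingertip touches the first tab from the red end (((y of red_end in the frame of rack above 0 m and contact force between the fingers and tab_a above 0.3 N) or (not (y of red_end in the frame of rack above 0 m) and contact force between the fingers and tab_f above 0.3 N))), for 0.1 s.
2. a fingertip touches the second tab from the red end (((y of red_end in the frame of rack above 0 m and contact force between the fingers and tab_b above 0.3 N) or (not (y of red_end in the frame of rack above 0 m) and contact force between the fingers and tab_e above 0.3 N))), for 0.1 s.
3. a fingertip touches the third tab from the red end (((y of red_end in the frame of rack above 0 m and contact force between the fingers and tab_c above 0.3 N) or (not (y of red_end in the frame of rack above 0 m) and contact force between the fingers and tab_d above 0.3 N))), for 0.1 s.
4. the blue case is fully home in the third bay from the red end (x of case_c in the frame of rack between 0.02 and 0.032 m and height (world z) of case_c below 0.03 m and angle between the x axis of case_c and the x axis of rack, either way round below 0.2 rad and ((y of red_end in the frame of rack above 0 m and y of case_c in the frame of rack between 0.018 and 0.036 m) or (not (y of red_end in the frame of rack above 0 m) and y of case_c in the frame of rack between -0.036 and -0.018 m))), for 0.2 s.
At the end, for the whole second after the job is handed in: The blue case lies at rest, flat on the bench, in the third bay from the red end, its far end within 6 mm of the back wall and its length within 0.2 rad of the bay's; the grey case, spray bottle, tape and screwdriver are within 20 mm of their starts (all of step 4 and linear speed of case below 0.02 m/s and distance of each of stored_c, spray, tape, driver from where it was at the start of the episode below 0.02 m); the robot touches nothing.
It fails at once if the blue case is lifted (centre more than 35 mm above the bench) (height (world z) of case_c above 0.035 m).
It fails at once if the blue case is tipped by more than 0.35 rad (angle between case_c's own z axis and vertical above 0.35 rad).
It fails at once if a finger touches a tab beyond the third from the red end ((y of red_end in the frame of rack above 0 m and (contact force between the fingers and tab_d above 1 N or contact force between the fingers and tab_e above 1 N or contact force between the fingers and tab_f above 1 N)) or (not (y of red_end in the frame of rack above 0 m) and (contact force between the fingers and tab_a above 1 N or contact force between the fingers and tab_b above 1 N or contact force between the fingers and tab_c above 1 N))).
It fails at once if the grey case, spray bottle, tape or screwdriver is moved more than 20 mm (distance of any of stored_c, spray, tape, driver from where it was at the start of the episode above 0.02 m).
It also fails if it takes over 72 s, if anything falls off the work surface, if the arm or the gripper's body presses on something with over 40 N, if the wrist force passes 120 N, or if a joint passes its speed limit or range.

## Robot

A 6-joint arm with a two-finger parallel gripper is mounted at the origin on the work surface. World frame = base frame: x ahead of the robot, y to its left, z up, the work surface at z = 0. Lengths are in m, angles in degrees, forces in N, time in s.
With the tool pointing down it reaches from about 0.3 to 0.75 m from the base axis. Payload 8.5 kg.
Tool frame: the origin (TCP) lies on the mounting face of the last link; the fingertips stand 173 mm ahead of it and the grasp point (between the pads) lies 155 mm ahead of it (env.tips_ahead is the distance from the TCP to the fingertips, in m); x points along the fingers, z is the direction in which the jaws open and shut, and the axes are right-handed (so a half turn about x gives the same grasp; the last joint's range is limited). The gripper opens to 85 mm and grips with 20 to 120 N. Pads are 22 mm wide; open, the fingers measure 114 mm over their backs; the gripper's body (76 mm by 85 mm) begins 54 mm behind the grasp point. The pads swing forward as they close: fully open they stand 13 mm farther back than shut.
Start: joints at [59.8, 21.807, 74.336, -0, 83.858, -12.336], TCP at [0.169, 0.523, 0.405] pointing down, gripper open.
Joint ranges: [-178.18, 178.18], [-50.72, 133.34], [12.68, 142.11], [-81.47, 261.47], [9.98, 163.14], [-165.26, 165.26]. Speed limits (degrees/s): [136.94, 136.94, 180, 180, 180, 180].

## Interface

Orientations are given as a 3x3 rotation matrix whose columns are the frame's x, y, z axes.
In Python, from rig import env, optics gives the robot as it stands.
- The arm moves only by the shell command python3 -m inch 'ROWS' [FORCE]. ROWS is JSON, a list of rows, each a list of 3 entries, a list of its own where there are three numbers: the closure, from -1 (fully open) to 1 (shut), then the shift along the tool's x, y, z in units of 30 mm (1.0 is 30 mm), then the turn about the tool's x in units of 5 degrees (1.0 is 5 degrees). In form: [[hand, [x, y, z], yaw], ...]. A call has exactly 8 rows; each row shifts and turns the commanded pose from where the row before left it, along the tool's axes as they then stand; what a row does not reach is not made up. A row lasts 1/12 s, in which the tool goes at most 41.7 mm and 7.16 degrees, less where a joint would pass 70% of its speed; a pose out of reach is approached as far as the arm can. A call is refused whole if a number of a shift passes 1 or a number of a turn 1, either way. A call with a gripper value outside its range is refused whole. The fingers move at their own pace and stop on an object; FORCE is the grip in N (left out, the last holds). Time passes only in rows, so rows that do not move let the fingers close, or fill a call up. It gives the time, the measured TCP pose, the force and the opening at its end, in the units of the state.
- env.observe(): the state, without advancing time (a new reading comes with each control period).
- optics.get_image(name): name is "side" or "top"; returns the picture (384x512x3 uint8, red, green, blue); there is no depth.
- optics.camera_params(name): a dict with "fx", "fy", "cx", "cy" (pixels), "xyz" and "rotation" of the camera in the world. Camera axes: x right, y down, z forward; pixel columns grow to the right and rows downward; lengths in m; the calibration is good to about 2 mm. A picture is of the moment at which its call begins. camera_params takes no time and is no camera call.
- env.close_job(): hands the job in, once; it reports no verdict.
The state is a dict: "time_s": time; "q": joint angles; "qvel": joint speeds; "joint_efforts": joint torques, N m; "position": TCP position; "tool_rot": TCP orientation; "ft_force": force on the tool from outside, world axes, zero at the start; "wrist_torque": the same for the moment, N m; "grip_width": finger opening in m.
Only numpy, scipy, OpenCV 4.12 (cv2) and the standard library are available. Lean on these libraries where they do the work, as an engineer would, in place of code of your own. Each camera call takes 0.05 s, during which the arm holds its last target.

## Working session

There is one attempt and no reset: what is moved stays moved. The work goes in short steps, Python scripts to look and compute and a shell command to move; the robot and the scene stay as the last step left them, time stands still between calls to the robot, and variables do not carry over. Pictures are saved under pics/ and viewed, and the job is handed in when it is done.

```bash
ls; mkdir -p pics
python3 - <<'E'
from rig import env, optics
import cv2
s=env.observe(); print(s)
for n in("side","top"):
    cv2.imwrite(f"pics/{n}0.png",optics.get_image(n)[:,:,::-1]); print(n,optics.camera_params(n))
print(env.tips_ahead)
E
```

```text
pics
{'time_s': 0.0, 'q': array([ 5.97986807e+01,  2.18408241e+01,  7.43851038e+01,  1.52063445e-03,
        8.38570320e+01, -1.23363732e+01]), 'qvel': array([-0.1137202 ,  0.07792269,  0.01882003, -0.11634473, -0.04135868,
       -0.04527045]), 'joint_efforts': array([-1.69069453e-04, -4.48463917e+01, -2.31277639e+01, -2.57251277e-04,
        4.82506090e-03, -1.85710967e-06]), 'position': array([0.16870827, 0.52343879, 0.40411109]), 'tool_rot': array([[-7.51167757e-04, -9.51781266e-01,  3.06776561e-01],
       [-1.23811062e-03,  3.06777297e-01,  9.51780519e-01],
       [-9.99998951e-01,  3.35123519e-04, -1.40885171e-03]]), 'ft_force': array([-0.55370195, -0.53228356,  1.04621531]), 'wrist_torque': array([ 0.0364542 ,  0.01614946, -0.01810955]), 'grip_width': 0.08546236758294044}
side {'fx': 436.50023206482064, 'fy': 436.50023206482064, 'cx': 258.45581390240966, 'cy': 188.0858230870852, 'xyz': array([ 0.47865441, -0.94488662,  0.85749093]), 'rotation': array([[ 0.99797053, -0.04969184,  0.03981881],
       [-0.06224305, -0.62926428,  0.77469495],
       [-0.01343946, -0.77560117, -0.63108018]])}
top {'fx': 486.20687435482733, 'fy': 486.20687435482733, 'cx': 251.52933175857876, 'cy': 191.22928174585522, 'xyz': array([0.28760227, 0.01776153, 1.53919108]), 'rotation': array([[-2.97852664e-02, -9.87766422e-01,  1.53069701e-01],
       [-9.99556238e-01,  2.94961965e-02, -4.15951959e-03],
       [-4.06340200e-04, -1.53125667e-01, -9.88206641e-01]])}
0.1734
```

View pics/side0.png

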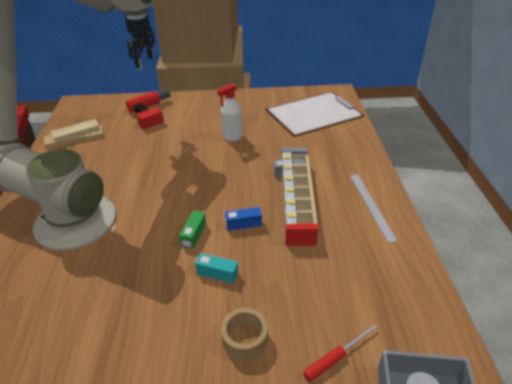

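View pics/top0.png

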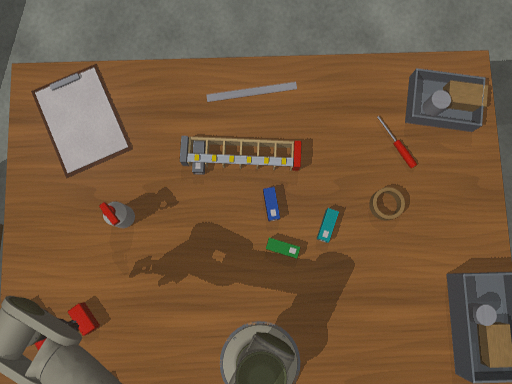

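The side view has three case-shaped candidates: blue (top 272,203), teal (328,225) and green (283,247). I choose the blue one. The red end is on the right (top 297,154), so the tabs to touch are f, e, d and the target bay is at rack y = -27. I'll check this in a close crop.

Run:
```python
import cv2
a=cv2.imread("pics/top0.png")
cv2.imwrite("pics/c1.png",cv2.resize(a[125:225,175:310],None,fx=5.9,fy=5.9,interpolation=cv2.INTER_CUBIC))
a=cv2.imread("pics/side0.png")
cv2.imwrite("pics/c2.png",cv2.resize(a[140:250,215:325],None,fx=5.4,fy=5.4,interpolation=cv2.INTER_CUBIC))
```

```text
(no output)
```

View pics/c1.png

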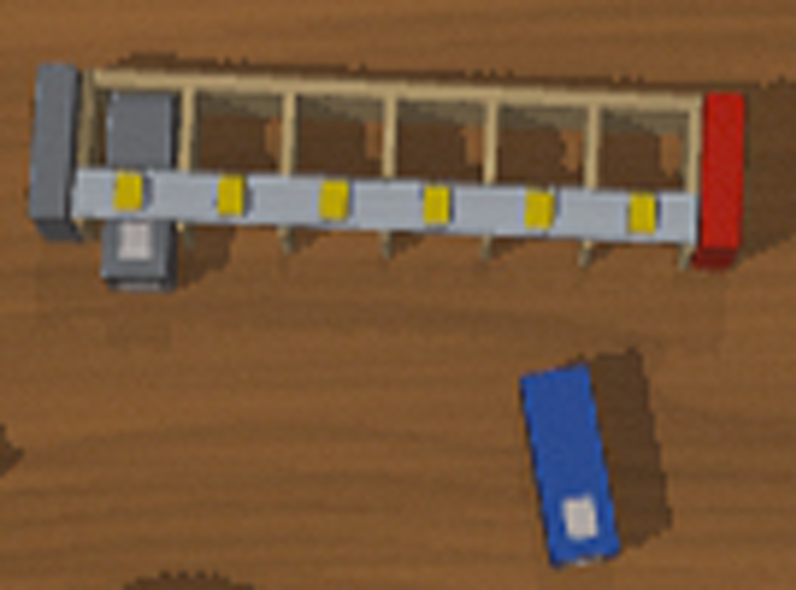

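View pics/c2.png

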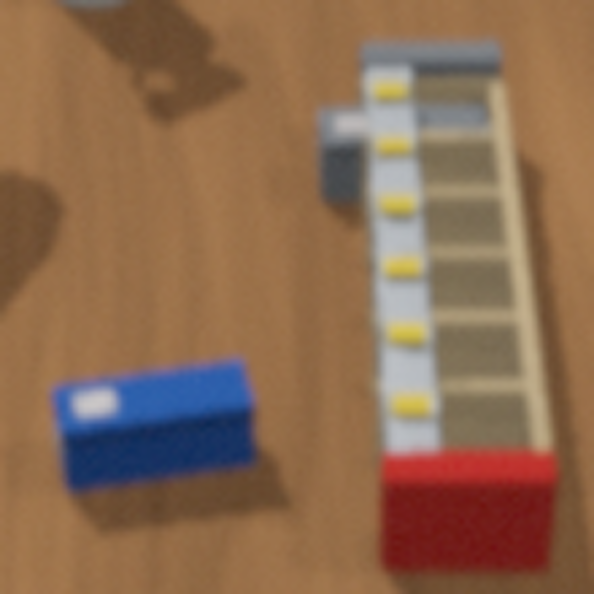

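The blue case's top corners in crop 1 are (521,378), (586,365), (620,552) and (552,566). The tabs run from (129,191) to (643,213), and the red block is at the right.

```bash
cat > h.py <<'E'
import numpy as np
from rig import env, optics
def ray(n,u,v,z):
    p=optics.camera_params(n); d=p["rotation"]@np.array([(u-p["cx"])/p["fx"],(v-p["cy"])/p["fy"],1]); o=p["xyz"]
    return (o+d*(z-o[2])/d[2])[:2]
def crop(n,u,v,s,ox,oy,z): return ray(n,(u+.5)/s-.5+ox,(v+.5)/s-.5+oy,z)
E
python3 - <<'E'
from h import *
np.set_printoptions(precision=4,suppress=True)
T=[crop("top",u,v,5.9,175,125,.068) for u,v in [(129,191),(231,195),(334,200),(437,205),(539,209),(643,213)]]
S=[crop("side",u,v,5.4,215,140,.068) for u,v in [(390,90),(394,146),(398,204),(403,266),(407,333),(411,404)]]
print(np.array(T),np.array(S))
for P in(T,S):
    P=np.array(P); k=np.array([135,81,27,-27,-81,-135])/1e3
    cx=np.polyfit(k,P[:,0],1);cy=np.polyfit(k,P[:,1],1);print(cx,cy,"yaw",np.arctan2(-cx[0],cy[0]))
C=np.array([crop("top",u,v,5.9,175,125,.044) for u,v in [(521,378),(586,365),(620,552),(552,566)]]);print(C,C.mean(0))
d=(C[0]+C[1]-C[2]-C[3])/2;print(np.hypot(*d),np.arctan2(d[1],d[0]))
C=np.array([crop("side",u,v,5.4,215,140,.044) for u,v in [(55,385),(242,361),(254,400),(64,434)]]);print(C,C.mean(0))
d=(C[1]+C[2]-C[0]-C[3])/2;print(np.hypot(*d),np.arctan2(d[1],d[0]))
E
```

```text
[[ 0.6279  0.1788]
 [ 0.6241  0.1254]
 [ 0.6199  0.0714]
 [ 0.6156  0.0175]
 [ 0.6118 -0.0359]
 [ 0.6081 -0.0903]] [[ 0.6272  0.1755]
 [ 0.6233  0.1206]
 [ 0.6194  0.0673]
 [ 0.6159  0.0139]
 [ 0.6116 -0.0401]
 [ 0.6072 -0.0934]]
[0.0743 0.6179] [0.9964 0.0445] yaw -0.074472466341665
[0.0734 0.6174] [0.9946 0.0406] yaw -0.07362614852738679
[[ 0.5263 -0.0241]
 [ 0.5322 -0.0587]
 [ 0.4326 -0.0728]
 [ 0.4263 -0.037 ]] [ 0.4794 -0.0482]
0.10065832854047853 0.13449426635795314
[[ 0.4304 -0.0391]
 [ 0.5276 -0.028 ]
 [ 0.5318 -0.0584]
 [ 0.4348 -0.0762]] [ 0.4811 -0.0504]
0.09811738350298169 0.14819724040620352
```

```bash
cat >> h.py <<'E'
YAW=-0.074; RO=np.array([.602,.0437]); R2=np.array([[np.cos(YAW),-np.sin(YAW)],[np.sin(YAW),np.cos(YAW)]])
def to_rack(p): return R2.T@(np.asarray(p)[:2]-RO)
def to_world(p): return RO+R2@np.asarray(p)
def st(target=None,ztip=None):
    s=env.observe(); np.set_printoptions(precision=4,suppress=True)
    P=s["position"];R=s["tool_rot"]
    print("t%.2f"%s["time_s"],"tcp",P,"rack mm",to_rack(P)*1e3,"tipz mm %.1f"%((P[2]-env.tips_ahead)*1e3),"jaw ang rel racky deg %.2f"%np.degrees(np.arctan2(R[1,2],R[0,2])-np.pi/2-YAW),"F",s["ft_force"],"w",s["grip_width"])
    if target is not None:
        d=np.append(to_world(np.array(target)/1e3),ztip/1e3+env.tips_ahead)-P
        print("units x,y,z",R.T@d/.03)
E
python3 -m inch '[[1,[0,-0.5,-0.7],-0.34],[1,[0,-0.5,-0.7],-0.34],[1,[0,-0.5,-0.7],-0.34],[1,[0,-0.5,-0.7],-0.34],[1,[0,-0.5,-0.7],-0.34],[1,[0,-0.5,-0.7],-0.34],[1,[0,-0.5,-0.7],-0.34],[1,[0,-0.5,-0.7],-0.34]]'
python3 -c "
from h import *
st([16,-135],90); print(ray('top',118,214,.1),ray('side',232,138,0))"
```

```text
time_s: 0.77
position: [0.2514, 0.3335, 0.4046]
tool_rot: [[-0.0, -0.997, 0.073], [-0.0, 0.073, 0.997], [-1.0, 0.0, -0.0]]
ft_force: [0.9, 0.1, 0.6]
grip_width: -0.0002
t0.77 tcp [0.2514 0.3335 0.4046] rack mm [-371.091   263.1154] tipz mm 231.2 jaw ang rel racky deg 0.08 F [0.8994 0.0697 0.5772] w -0.00020162572071271456
units x,y,z [  4.7048 -12.8868 -13.2865]
[0.4539 0.4107] [0.4549 0.4028]
```

```bash
python3 -m inch '[[1,[0,-0.8,-1],0],[1,[0,-0.8,-1],0],[1,[0,-0.8,-1],0],[1,[0,-0.8,-1],0],[1,[0,-0.8,-1],0],[1,[0,-0.8,-1],0],[1,[0,-0.8,-1],0],[1,[0,-0.8,-0.9],0]]' >/dev/null
python3 -c "
from h import *
st([16,-135],90)"
```

```text
t1.43 tcp [0.4257 0.082  0.4046] rack mm [-178.6489   25.191 ] tipz mm 231.2 jaw ang rel racky deg -0.07 F [0.4553 0.3514 0.5409] w 8.856880344197256e-05
units x,y,z [ 4.7065 -6.496  -5.3318]
```

```bash
python3 -m inch '[[1,[0.5,-0.9,-0.8],0],[1,[0.5,-0.9,-0.8],0],[1,[0.5,-0.9,-0.8],0],[1,[0.5,-0.9,-0.8],0],[1,[0.5,-0.9,-0.8],0],[1,[0.5,-0.9,-0.7],0],[1,[0.5,-0.9,-0.5],0],[1,[0.5,-0.2,-0.1],0]]' >/dev/null
python3 - <<'E'
from h import *
import cv2
st([16,-135],90)
st([16,-135],68)
a=optics.get_image("top");b=optics.get_image("side")
p=optics.camera_params
cv2.imwrite("pics/t1.png",cv2.resize(np.hstack([a[110:220,200:320],b[130:240,250:370]]),None,fx=3.3,fy=3.3)[:,:,::-1])
E
```

```text
t2.10 tcp [ 0.6102 -0.092   0.283 ] rack mm [  18.2107 -134.6846] tipz mm 109.6 jaw ang rel racky deg -0.17 F [-1.203   0.6565 -0.8392] w -5.130108802384117e-05
units x,y,z [ 0.6533  0.0744 -0.0103]
t2.10 tcp [ 0.6102 -0.092   0.283 ] rack mm [  18.2107 -134.6846] tipz mm 109.6 jaw ang rel racky deg -0.17 F [-1.203   0.6565 -0.8392] w -5.130108802384117e-05
units x,y,z [ 1.3866  0.0752 -0.0099]
```

View pics/t1.png

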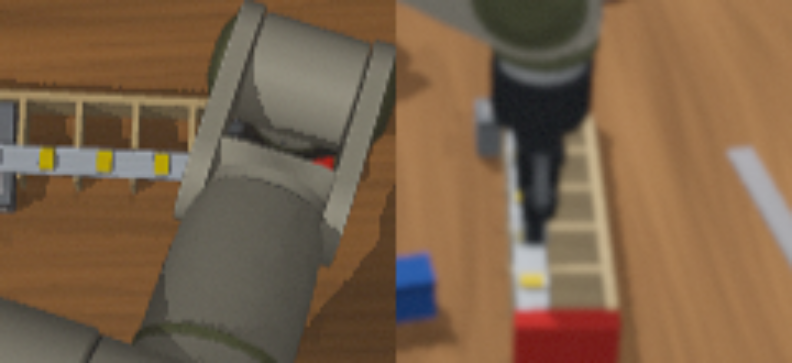

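The side picture shows the shut fingertips near (535,240), above tab f at (532,282), as expected at 110 mm up. Next I descend.

```bash
python3 -m inch '[[1,[0.4,0.07,0],0],[1,[0.4,0,0],0],[1,[0.25,0,0],0],[1,[0.15,0,0],0],[1,[0.07,0,0],0],[1,[0.06,0,0],0],[1,[0.06,0,0],0],[1,[0,0,0],0]]' >/dev/null
python3 -c "
from h import *
st([16,-135],68)"
```

```text
t2.87 tcp [ 0.6056 -0.0887  0.2432] rack mm [  13.4064 -131.7716] tipz mm 69.8 jaw ang rel racky deg -0.02 F [0.0482 0.0773 0.0673] w 0.0001954861375789491
units x,y,z [ 0.061  -0.0865 -0.1076]
```

```bash
python3 -m inch '[[1,[0.05,-0.05,-0.1],0],[1,[0.05,0,0],0],[1,[0.04,0,0],0],[1,[0,0,0],0],[1,[0,0,0],0],[1,[0,0,0],0],[1,[0,0,0],0],[1,[0,0,0],0]]' >/dev/null
python3 -c "
from h import *
st([16,-135],68)"
```

```text
t3.53 tcp [ 0.6069 -0.0921  0.2414] rack mm [  14.9706 -135.0954] tipz mm 68.0 jaw ang rel racky deg -0.03 F [-6.4901  1.7012 17.7094] w 0.00015025229064686652
units x,y,z [ 0.0005 -0.0343  0.0032]
```

Contact at tab f reads 17.7 N with the tip at 68.0 mm, as expected. Now tab e, 54 mm along.

```bash
python3 -m inch '[[1,[-0.6,0,0],0],[1,[-0.2,0,0.1],0],[1,[0,0,0.8],0],[1,[0,0,0.7],0],[1,[0,0,0.2],0],[1,[0.3,0,0],0],[1,[0.2,0,0],0],[1,[0.1,0,0],0]]' >/dev/null
python3 -c "
from h import *
st([16,-81],68)"
```

```text
t4.20 tcp [ 0.6107 -0.0388  0.2432] rack mm [ 14.8111 -81.6624] tipz mm 69.8 jaw ang rel racky deg -0.07 F [ 0.1662  0.4373 -0.0783] w -0.0001557476867839499
units x,y,z [ 0.0587 -0.0397  0.0221]
```

```bash
python3 -m inch '[[1,[0.08,0,0],0],[1,[0.06,0,0],0],[1,[0.05,0,0],0],[1,[0,0,0],0],[1,[0,0,0],0],[1,[0,0,0],0],[1,[0,0,0],0],[1,[0,0,0],0]]' >/dev/null
python3 -c "
from h import *
st([16,-81],68)"
```

```text
t4.87 tcp [ 0.6105 -0.0388  0.2414] rack mm [ 14.6138 -81.6361] tipz mm 68.0 jaw ang rel racky deg -0.07 F [-9.2481  0.8346 20.0578] w -0.00012972767730783016
units x,y,z [ 0.0006 -0.0462  0.0213]
```

```bash
python3 -m inch '[[1,[-0.6,0,0],0],[1,[-0.2,0,0.1],0],[1,[0,0,0.8],0],[1,[0,0,0.7],0],[1,[0,0,0.2],0],[1,[0.3,0,0],0],[1,[0.2,0,0],0],[1,[0.1,0,0],0]]' >/dev/null
python3 -m inch '[[1,[0.08,0,0],0],[1,[0.06,0,0],0],[1,[0.05,0,0],0],[1,[0,0,0],0],[1,[0,0,0],0],[1,[0,0,0],0],[1,[0,0,0],0],[1,[0,0,0],0]]' >/dev/null
python3 -c "
from h import *
st([16,-27],68)"
```

```text
t6.20 tcp [0.6146 0.015  0.2414] rack mm [ 14.699  -27.6979] tipz mm 68.0 jaw ang rel racky deg -0.07 F [-7.584  -0.6309 17.1489] w -0.0001596846591056006
units x,y,z [-0.0005 -0.0433  0.0233]
```

Third tab contact is 17 N. Next I retract up and back, over the blue case.

```bash
python3 -m inch '[[1,[-0.7,0,0],0],[1,[-0.9,0,0],0],[0.1,[-0.5,0.6,-0.3],0],[-0.3,[0,0.9,-0.5],0],[-0.3,[0,0.9,-0.5],0],[-0.3,[0,0.9,-0.5],0],[-0.3,[0,0.7,-0.5],0],[-0.3,[0,0.3,-0.2],0]]' >/dev/null
python3 -m inch '[[-0.3,[0,0,0],-0.4],[-0.3,[0,0,0],-0.4],[-0.3,[0,0,0],-0.4],[-0.3,[0,0,0],-0.4],[-0.3,[0,0,0],-0.4],[-0.3,[0,0,0],-0.4],[-0.3,[0,0,0],0],[-0.3,[0,0,0],0]]' >/dev/null
python3 - <<'E'
from h import *
import cv2
st([-114.8,-101.5],20)
a=optics.get_image("top");b=optics.get_image("side")
cv2.imwrite("pics/t2.png",cv2.resize(np.hstack([a[140:250,220:340],b[150:260,200:320]]),None,fx=3.3,fy=3.3,interpolation=cv2.INTER_CUBIC)[:,:,::-1])
E
```

```text
t7.53 tcp [ 0.4811 -0.0496  0.3024] rack mm [-113.6691 -101.9959] tipz mm 129.0 jaw ang rel racky deg 11.89 F [ 0.27    0.3746 -0.2823] w 0.055636941676130744
units x,y,z [3.6325 0.0346 0.0242]
```

View pics/t2.png

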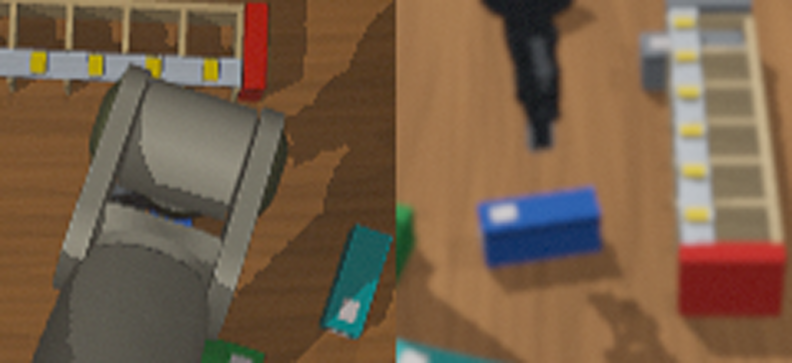

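The side view shows the jaws at (540,145), over the middle of the blue case at (540,225). I descend astride it with a 56 mm opening.

```bash
python3 -m inch '[[-0.3,[0.7,0,0],0],[-0.3,[0.8,0,0],0],[-0.3,[0.7,0,0],0],[-0.3,[0.6,0,0],0],[-0.3,[0.4,0,0],0],[-0.3,[0.3,0,0],0],[-0.3,[0.2,0,0],0],[-0.3,[0,0,0],0]]' >/dev/null
python3 - <<'E'
from h import *
import cv2
st([-114.8,-101.5],12)
b=optics.get_image("side")
cv2.imwrite("pics/t3.png",cv2.resize(b[150:260,190:340],None,fx=4,fy=4,interpolation=cv2.INTER_CUBIC)[:,:,::-1])
E
```

```text
t8.30 tcp [ 0.4807 -0.0494  0.1907] rack mm [-114.0557 -101.827 ] tipz mm 17.3 jaw ang rel racky deg 11.96 F [ 0.4728 -0.4894  0.191 ] w 0.05532065470083641
units x,y,z [0.1764 0.0218 0.0157]
```

View pics/t3.png

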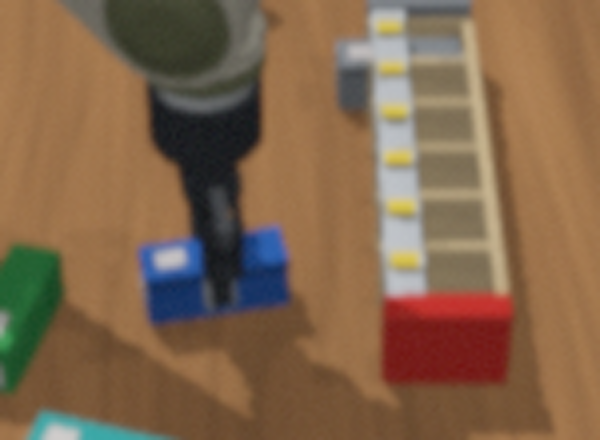

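The fingers stand either side of the case, around its middle. I narrow the jaws to a close guide, turn it to line up with the bay, then push it sideways.

```bash
python3 -m inch '[[0.12,[0,0,0],0],[0.12,[0,0,0],0],[0.12,[0,0,0],0.4],[0.12,[0,0,0],0.4],[0.12,[0,0,0],0.4],[0.12,[0,0,0],0.4],[0.12,[0,0,0],0.4],[0.12,[0,0,0],0.4]]' 20 >/dev/null
python3 -c "
from h import *
st([-114.8,-27],14)"
python3 -m inch '[[0.12,[0,0,0.1],0],[0.12,[0,0,0.2],0],[0.12,[0,0,0.3],0],[0.12,[0,0,0.3],0],[0.12,[0,0,0.3],0],[0.12,[0,0,0.3],0],[0.12,[0,0,0.3],0],[0.12,[0,0,0.3],0]]' >/dev/null
python3 - <<'E'
from h import *
import cv2
st([-114.8,-27],14)
b=optics.get_image("side")
cv2.imwrite("pics/t4.png",cv2.resize(b[140:260,190:340],None,fx=4,fy=4,interpolation=cv2.INTER_CUBIC)[:,:,::-1])
E
```

```text
t9.02 tcp [ 0.4809 -0.0494  0.1921] rack mm [-113.9083 -101.8221] tipz mm 18.7 jaw ang rel racky deg -0.12 F [ 0.5213 -0.406   1.3025] w 0.03694320499182483
units x,y,z [0.1567 0.0351 2.4941]
t9.68 tcp [0.4854 0.0146 0.1914] rack mm [-114.1051  -37.6589] tipz mm 18.0 jaw ang rel racky deg 0.01 F [-0.7427 -2.4687  1.6028] w 0.037661122368900006
units x,y,z [0.1341 0.0231 0.3553]
```

View pics/t4.png

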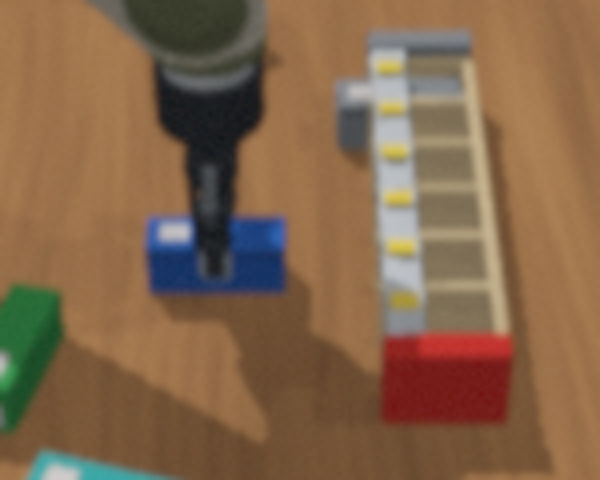

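The case is aligned and has slid along with the jaws; it now spans (150..285, 215..290) in the crop. I push the remaining 11 mm, open, rise, and shut the jaws while moving back.

```bash
python3 -m inch '[[0.12,[0,0,0.15],0],[0.12,[0,0,0.15],0],[0.12,[0,0,0.07],0],[0.12,[0,0,0],0],[0.12,[0,0,0],0],[-0.3,[0,0,0],0],[-0.3,[0,0,0],0],[-0.3,[0,0,0],0]]' >/dev/null
python3 -m inch '[[-0.3,[-0.3,0,0],0],[-0.3,[-0.6,0,0],0],[-0.3,[-0.7,0,0],0],[1,[-0.5,0.3,0],0],[1,[0,0.8,0],0],[1,[0,0.9,0],0],[1,[0,0.8,0],0],[1,[0,0.3,0],0]]' >/dev/null
python3 - <<'E'
from h import *
import cv2
st([-200,-27],20)
a=optics.get_image("top");b=optics.get_image("side")
cv2.imwrite("pics/t5.png",cv2.resize(np.hstack([a[120:230,200:320],b[130:240,210:330]]),None,fx=3.3,fy=3.3,interpolation=cv2.INTER_CUBIC)[:,:,::-1])
E
```

```text
t11.07 tcp [0.3908 0.0319 0.2549] rack mm [-209.7593  -27.3675] tipz mm 81.5 jaw ang rel racky deg -0.02 F [-0.101  -0.2462 -0.0975] w -8.556547758957947e-05
units x,y,z [ 2.0485 -0.3291  0.0118]
```

View pics/t5.png

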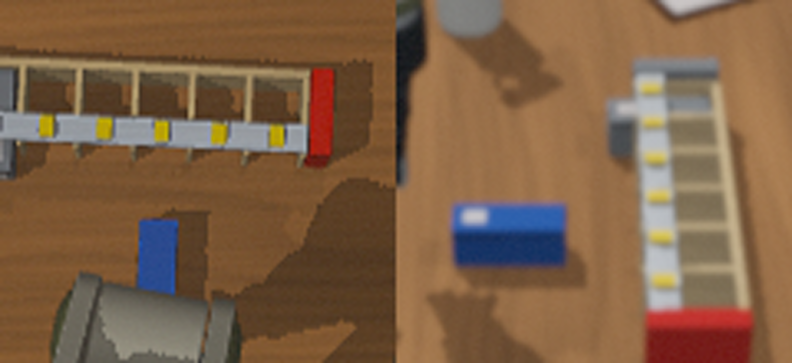

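Run:
```python
from h import *
np.set_printoptions(precision=1,suppress=True)
for u,v in [(140,219),(178,221),(137,290),(176,296)]: print(to_rack(crop("top",u,v,3.3,200,120,.044))*1e3)
print()
C=np.array([to_rack(crop("side",u-396,v,3.3,210,130,.044))*1e3 for u,v in [(454,207),(564,205),(566,231),(455,237)]]); print(C,C.mean(0))
```

```text
[-65.1  -8.1]
[-65.4 -44. ]
[-132.6   -8.5]
[-136.7  -45.3]

[[-163.6  -14.8]
 [ -66.2  -12.4]
 [ -64.2  -47.8]
 [-160.   -55.3]] [-113.5  -32.6]
```

The case sits at about rack (-114, -28), within 1° of the bay axis and inside the ±6 mm side clearance. I lower the shut fingers behind it and push in stages.

```bash
python3 -m inch '[[1,[0.4,0,0],0],[1,[0.5,0,0],0],[1,[0.5,0,0],0],[1,[0.4,0,0],0],[1,[0.2,-0.2,0],0],[1,[0,-0.4,0],0],[1,[0,-0.3,0],0],[1,[0,-0.2,0],0]]' >/dev/null
python3 -c "
from h import *
st([-35,-27],20)"
python3 -m inch '[[1,[0,-0.2,0],0],[1,[0,-0.3,0],0],[1,[0,-0.3,0],0],[1,[0,-0.3,0],0],[1,[0,-0.3,0],0],[1,[0,-0.3,0],0],[1,[0,-0.2,0],0],[1,[0,-0.1,0],0]]' >/dev/null
python3 - <<'E'
from h import *
import cv2
st([-35,-27],20)
a=optics.get_image("top");b=optics.get_image("side")
cv2.imwrite("pics/t6.png",cv2.resize(np.hstack([a[120:230,200:320],b[130:240,210:330]]),None,fx=3.3,fy=3.3,interpolation=cv2.INTER_CUBIC)[:,:,::-1])
E
```

```text
t11.83 tcp [0.4283 0.0287 0.1946] rack mm [-172.0851  -27.8201] tipz mm 21.2 jaw ang rel racky deg -0.03 F [-1.5866  0.2925 -1.4071] w -2.3369215568678108e-05
units x,y,z [ 0.0489 -4.5694  0.0295]
t12.50 tcp [0.4872 0.0244 0.1944] rack mm [-113.1023  -27.7203] tipz mm 21.0 jaw ang rel racky deg -0.02 F [-2.8124  0.0439  2.021 ] w -0.0001707969324722911
units x,y,z [ 0.0349 -2.6034  0.025 ]
```

View pics/t6.png

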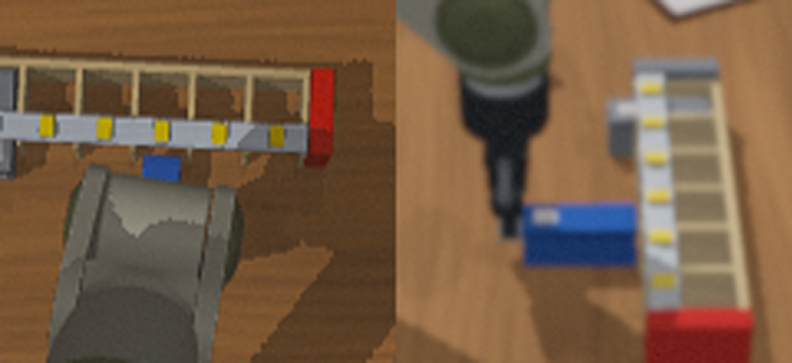

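The case's nose is at the mouth of the third bay: its far edge spans (142–180,157), between the dividers at 136 and 191, and the third tab from red is at (162,130). I carry on pushing.

```bash
python3 -m inch '[[1,[0,-0.2,0],0],[1,[0,-0.3,0],0],[1,[0,-0.3,0],0],[1,[0,-0.3,0],0],[1,[0,-0.3,0],0],[1,[0,-0.3,0],0],[1,[0,-0.3,0],0],[1,[0,-0.2,0],0]]' | grep -E "pos|force"
python3 -m inch '[[1,[0,-0.1,0],0],[1,[0,-0.1,0],0],[1,[0,-0.05,0],0],[1,[0,0,0],0],[1,[0,0,0],0],[1,[0,0,0],0],[1,[0,0,0],0],[1,[0,0,0],0]]' >/dev/null
python3 -c "
from h import *
st([-35,-27],20)"
```

```text
position: [0.5532, 0.0195, 0.1945]
ft_force: [-3.6, 1.1, 2.2]
t13.93 tcp [0.5595 0.019  0.1945] rack mm [-40.554  -27.7515] tipz mm 21.1 jaw ang rel racky deg -0.03 F [-0.9528 -0.3452 -0.2479] w -4.9958813095400713e-05
units x,y,z [ 0.0358 -0.1851  0.0251]
```

Contact with the wall hasn't shown yet, so I go on in small steps until the force rises.

```bash
python3 -m inch '[[1,[0,-0.05,0],0],[1,[0,-0.05,0],0],[1,[0,-0.03,0],0],[1,[0,0,0],0],[1,[0,0,0],0],[1,[0,0,0],0],[1,[0,0,0],0],[1,[0,0,0],0]]' >/dev/null
python3 -c "
from h import *
st([-35,-27],20)"
python3 -m inch '[[1,[0,-0.05,0],0],[1,[0,-0.03,0],0],[1,[0,0,0],0],[1,[0,0,0],0],[1,[0,0,0],0],[1,[0,0,0],0],[1,[0,0,0],0],[1,[0,0,0],0]]' >/dev/null
python3 -c "
from h import *
st([-35,-27],20)"
```

```text
t14.60 tcp [0.5634 0.0188 0.1944] rack mm [-36.6026 -27.7219] tipz mm 21.0 jaw ang rel racky deg -0.03 F [-1.8929  0.3019  0.6525] w -8.156931528114717e-05
units x,y,z [ 0.0333 -0.0534  0.0241]
t15.27 tcp [0.5657 0.0186 0.1944] rack mm [-34.3695 -27.7244] tipz mm 21.0 jaw ang rel racky deg -0.02 F [-5.2771 -0.6971  2.7269] w 0.0003769661051220733
units x,y,z [0.0319 0.021  0.0241]
```

```bash
python3 -m inch '[[1,[0,-0.04,0],0],[1,[0,-0.03,0],0],[1,[0,0,0],0],[1,[0,0,0],0],[1,[0,0,0],0],[1,[0,0,0],0],[1,[0,0,0],0],[1,[0,0,0],0]]' >/dev/null
python3 -c "
from h import *
st([-35,-27],20)"
```

```text
t15.93 tcp [0.5665 0.0186 0.1943] rack mm [-33.5438 -27.6824] tipz mm 20.9 jaw ang rel racky deg -0.00 F [-14.0552  -0.0923   9.422 ] w 0.00015151434632886684
units x,y,z [0.0315 0.0484 0.0227]
```

The force climbs to 14 N as motion stalls, at the expected home position. I back off and look.

```bash
python3 -m inch '[[1,[0,0.2,0],0],[1,[0,0.5,0],0],[1,[0,0.8,0],0],[1,[0,0.9,0],0],[1,[-0.3,0.9,0],0],[1,[-0.8,0.9,0],0],[1,[-0.9,0.9,0],0],[1,[-0.3,0.3,0],0]]' >/dev/null
python3 -m inch '[[1,[-0.3,0.9,0],0],[1,[-0.3,0.8,0],0],[1,[0,0.3,0],0],[1,[0,0,0],0],[1,[0,0,0],0],[1,[0,0,0],0],[1,[0,0,0],0],[1,[0,0,0],0]]' >/dev/null
python3 - <<'E'
from h import *
import cv2
st()
a=optics.get_image("top");b=optics.get_image("side")
cv2.imwrite("pics/t7.png",cv2.resize(np.hstack([a[120:230,175:310],b[130:240,210:330]]),None,fx=3.1,fy=3.1,interpolation=cv2.INTER_CUBIC)[:,:,::-1])
E
```

```text
t17.27 tcp [0.3473 0.0348 0.2811] rack mm [-253.3186  -27.7228] tipz mm 107.7 jaw ang rel racky deg -0.02 F [-0.1911  1.2583 -0.4032] w -6.056565537415181e-05
```

View pics/t7.png

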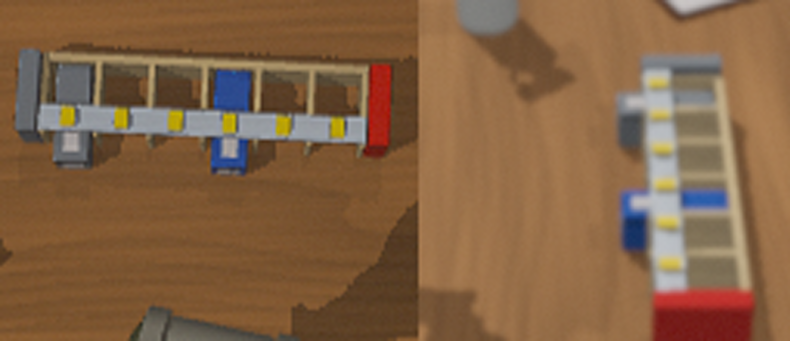

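The blue case lies in the third bay from red, with its near end at (229,172). It stands out as far as the grey case that is already home (near end at (72,166)), once the rail's 6 px slope is allowed for, and its far end is at the wall. The robot is clear.

```bash
python3 -c "
from rig import env
print(env.close_job())"
```

```text
the job is handed in; nothing more can be done
None
```

I touched the first three tabs from the red end in order, then slid the blue case into the third bay until it stopped against the back wall, and handed the job in at about 17 s. No verdict was reported.

- **Counting:** The red end was on the robot's right, so the tabs were f, e and d. Each read 17–20 N at the expected 68 mm height. No other tab was touched.
- **Moving the case:** I first lined it up and pushed it sideways between nearly closed jaws set to its width, so it was lightly guided there rather than purely pushed. Then I pushed it home from behind with shut fingers. It was never lifted or tipped.
- **Last checks:** The force rose to 14 N as the case stopped, about 1 mm past the position I had calculated for home. The last picture shows it straight in the third bay, standing out as far as the grey case that was already home. The fingers were well clear.
- **Bystanders:** The grey case looked unmoved. I never came near the spray bottle, tape or screwdriver, but I did not measure them again at the end.
- **Disagreement:** The two cameras differed by about 4 mm sideways. I used the average, which is within the bay's 6 mm clearance each side.

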